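# Check a printing block on the height gauge

## Task

Check the standing printing block on the bench height gauge: without lifting it clear, tip it over the edge of the gauge's bed so that it lies on the bed with its metal plate up, and push it on until its leading end is square against the end stop. Then turn the ratchet wheel clockwise by its crank peg until the spindle is down on the block and the clutch slips by about a quarter turn (never a whole turn), and let go. Leave the ink tin, the steel quoin, the reglet and the ink knife where they are.

Things in the scene. Friction and masses are not known exactly. Their poses are not given: they have to be found in the camera images.
- gauge: Height gauge, fixed: a steel bed 262 x 130 mm, 12 mm thick, with a grey column and overhanging arm (up to 120 mm high) at its far end. Origin: middle of the bed's free edge, the loading edge (an upright 12 mm step, the fence), at table level. x: from that edge along the bed to the stop and column, the way the block is tipped and pushed; y across the bed, z up.
- stop_face (a point): Middle of the lower edge of the end stop's face, on the bed's top: gauge x = 192 mm, 12 mm above the table. The stop is a bar 100 mm wide and 28 mm high whose face looks back to the loading edge.
- block: Wooden printing block 140 x 90 x 36 mm, 0.25 to 0.5 kg, steel plate on one large face. Starts standing on end, 5 to 40 mm clear of the loading edge, within 15 mm of the bed's middle line, plate away from the gauge. Origin: centre of the end it stands on. z: along the 140 mm (up at the start), y: along the 90 mm, x: through the thickness to the gauge; plate face at x = -18 mm, bare back at +18 mm.
- block_mid (a point): Centre of the block (z = 70 mm). Pushed low the block slides, pushed high it tips about the bed's edge; past about 20 degrees it falls on to the bed by itself, its lower end then reaching back over the edge by 10 to 40 mm. Lying plate up, its x points down, its z along the gauge's x, its upper face is 48 mm above the table.
- block_top (a point): Centre of the block's end that is uppermost at the start (z = 140 mm). On the bed this is the leading end: home, it is against the end stop.
- spindle_foot (a point): Centre of the flat underside of the spindle's foot, a disc 22 mm across at gauge x = 165 mm, y = 0. It goes straight down as the wheel turns clockwise seen from above, 16 mm a turn. At the start it is 55 to 68 mm above the table, so the block passes below. The arm's head around it, 50 mm across, spans heights 76 to 120 mm.
- spindle: The spindle: steel rod 14 mm in diameter with the 22 mm foot, below the arm's head. Origin: as point spindle_foot. It does not rotate.
- thimble (a joint): Angle of the thimble, rad, growing clockwise seen from above: a drum 46 mm across, 121 to 151 mm high, on the spindle's axis. Spindle foot's height = 65 mm - 2.55 mm per rad. Stays where it is left (0.08 N m friction); stops when the foot presses on the block.
- cap (a joint): Angle of the ratchet wheel relative to the thimble, rad, 0 at the start, growing clockwise seen from above: the clutch's slip. The wheel carries the thimble with it (this stays below 0.3) until the thimble is stopped; then the clutch slips at 0.15 N m (4 N at the peg) and this grows with all further turning. The wheel is a disc 100 mm across, 152 to 162 mm high, on the spindle's axis.
- peg_top (a point): Centre of the top of the wheel's crank peg, 205 mm above the table, the gauge's highest point: an upright peg 16 mm in diameter, 43 mm tall, fixed on the disc 38 mm from the wheel's axis. Its starting angle varies nearly all round. It can be pushed round from behind and stays where it is left.
- ink_tin: Ink tin 74 mm across, 75 mm high, standing beside the gauge. Origin: centre of its underside. Not to be disturbed.
- quoin: Steel quoin bar 70 x 22 x 18 mm, lying beside the gauge. Origin: centre of its underside. Not to be disturbed.
- reglet: Wooden spacing stick 150 x 18 x 16 mm, lying beside the bed. Origin: centre of its underside. Not to be disturbed.
- ink_knife: Ink knife (spatula) 240 mm long lying on the table to the robot's right. Origin: on its underside. Not to be disturbed.
Mind the look-alikes: they are no part of the job. Leave any turquoise look-alike of the block alone.

How it is judged:
By the outcome, as a careful person would: the job done as asked, in the order asked, and still so for the second after the job is handed in, with the robot touching nothing.
It also fails if it takes over 64 s, if anything falls off the work surface, if the arm or the gripper's body presses on something with over 40 N, if the wrist force passes 120 N, or if a joint passes its speed limit or range.

## Robot

A 6-joint arm with a two-finger parallel gripper is mounted at the origin on the work surface. World frame = base frame: x ahead of the robot, y to its left, z up, the work surface at z = 0. Lengths are in m, angles in rad, forces in N, time in s.
With the tool pointing down it reaches from about 0.275 to 0.725 m from the base axis. Payload 5.6 kg.
Tool frame: the origin (TCP) lies at the very end of the fingers, on their centre line; the grasp point (between the pads) lies 19 mm behind it; z points along the fingers, y is the line along which they close (so a half turn about z gives the same grasp; the last joint's range is limited). The gripper opens to 85 mm and grips with 20 to 120 N. Pads are 22 mm wide; open, the fingers measure 114 mm over their backs; the gripper's body (76 mm by 85 mm) begins 54 mm behind the grasp point. The pads swing forward as they close: fully open they stand 13 mm farther back than shut.
Start: joints at [1.608, 0.255, 0.108, 0, -1.424, -0.285], TCP at [0.135, 0.533, 0.208] pointing down, gripper open.
Joint ranges: [-2.95, 2.95], [-1.21, 1.97], [-1.09, 1.5], [-2.87, 1.71], [-2.94, -0.07], [-3.05, 3.05]. Speed limits (rad/s): [2.57, 2.57, 3.14, 3.14, 3.14, 3.14].

## Interface

Orientations are given as a 3x3 rotation matrix whose columns are the frame's x, y, z axes.
In Python, from rig import bot gives the robot as it stands.
- The arm moves only by the tool jog_arm, never from a script. Its argument "plan" is one flat list of numbers, 7 for each row, row after row: the shift along the tool's x, y, z in cm, then the turn, a rotation vector about the tool's x, y, z in degrees, then the finger opening in cm, from 0 to 8.54. A call has 1 to 8 rows; each row shifts and turns the commanded pose from where the row before left it, along the tool's axes as they then stand; what a row does not reach is not made up. A row lasts 1/12 s, in which the tool goes at most 41.7 mm and 7.16 degrees, less where a joint would pass 70% of its speed; a pose out of reach is approached as far as the arm can. A call with a gripper value outside its range is refused whole. The fingers move at their own pace and stop on an object; "force" is the grip in N (left out, the last holds). Time passes only in rows, so rows that do not move let the fingers close. It gives the time, the measured TCP pose, the force, the opening and the grip force at its end, in the units of the state.
- bot.get_state(): the state, without advancing time (a new reading comes with each control period).
- bot.capture(name): name is "scene" or "top" or "wrist"; returns (picture, depth): 400x640x3 uint8, red, green, blue; 400x640 float32, m along the optical axis (not along the pixel's ray), 0 where there is no reading.
- bot.camera_model(name): a dict with "K" (3x3 intrinsics, pixels), "position" and "orientation" of the camera in the world. Camera axes: x right, y down, z forward; pixel columns grow to the right and rows downward; lengths in m; the calibration is good to about 2 mm. A picture is of the moment at which its call begins: read the wrist's pose just before it. camera_model takes no time and is no camera call; for the wrist camera it gives the pose at the moment of the call.
- bot.hand_in(): hands the job in; it is judged then, once.
The state is a dict: "time": time; "joint_positions": joint angles; "joint_velocities": joint speeds; "effort": joint torques, N m; "position": TCP position; "ee_rot": TCP orientation; "force": force on the tool from outside, world axes, zero at the start; "wrist_torque": the same for the moment, N m; "grip_width": opening from 0.0 (shut) to 1.0 (fully open); "grasp_force": force on a finger pad.
Only numpy, scipy, OpenCV 4.12 (cv2) and the standard library are available. Lean on these libraries where they do the work, as an engineer would, in place of code of your own. Each camera call takes 0.05 s, during which the arm holds its last target. There are 200 camera calls.

## Working session

There is one attempt and no reset: what is moved stays moved. The work goes in short steps, Python scripts to look and compute and a tool call to move; the robot and the scene stay as the last step left them, time stands still between calls to the robot, and variables do not carry over. Pictures are saved under pics/ and viewed, at most 11 in all, crops included, and the job is handed in when it is done.

Besides the shell and the picture viewer there is one more tool, called after ">>>" as name(argument=value, ...) on one line, values as JSON. jog_arm: Moves the arm, as the interface text tells. Its arguments: {"type":"object","properties":{"plan":{"type":"array"},"force":{"type":"number"}},"required":["plan"]}

```bash
mkdir -p pics; ls; cat > h.py <<'E'
import numpy as np, cv2
from rig import bot
def cloud(n):
    p,d=bot.capture(n); m=bot.camera_model(n); K=np.array(m["K"]);v,u=np.mgrid[0:400,0:640]
    c=np.stack([(u-K[0,2])/K[0,0]*d,(v-K[1,2])/K[1,1]*d,d],-1)
    W=c@np.array(m["orientation"]).T+np.array(m["position"]); W[d==0]=np.nan
    return p,W
def save(p,n): cv2.imwrite("pics/"+n+".png",cv2.cvtColor(p,cv2.COLOR_RGB2BGR))
E
python3 - <<'E'
from h import *
s=bot.get_state();print(s["time"],s["position"],s["ee_rot"],s["force"],s["grip_width"])
ps=[]
for n in("scene","top"):
    p,W=cloud(n);save(p,n);np.save(n+"W",W);np.save(n+"P",p);m=bot.camera_model(n);print(n,m["position"],m["orientation"])
E
```

```text
pics
0.0 [0.13468134 0.53269897 0.207585  ] [[ 9.69457497e-01 -2.45259102e-01 -3.67212012e-04]
 [-2.45259353e-01 -9.69455661e-01 -1.88961622e-03]
 [ 1.07449814e-04  1.92196480e-03 -9.99998147e-01]] [-0.01691249  0.0531718  -0.28038866] 0.9957062372792286
scene [1.23067007 0.14660228 0.80557268] [[-4.05426417e-01  5.96848522e-01 -6.92388086e-01]
 [ 9.14127568e-01  2.64329625e-01 -3.07409563e-01]
 [-4.58259816e-04 -7.57562995e-01 -6.52761901e-01]]
top [ 0.38211742 -0.13883823  1.25752756] [[ 0.00287095 -0.99157712  0.1294858 ]
 [-0.99965949 -0.00620413 -0.02534567]
 [ 0.02593553 -0.12936894 -0.9912573 ]]
```

View pics/scene.png

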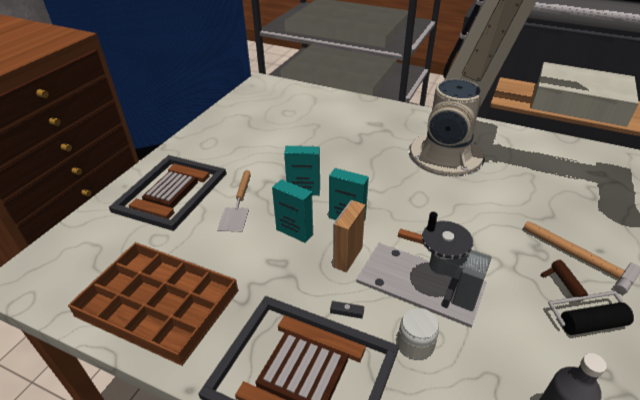

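View pics/top.png

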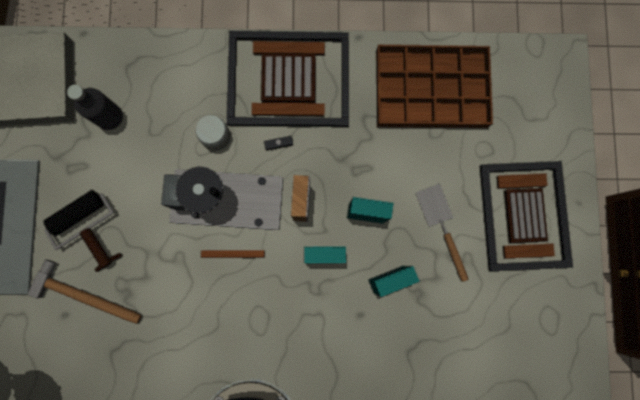

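Candidates: wooden block at top (300,197) / scene (350,237). The turquoise look-alikes are at top (370,210), (325,256) and (395,281). The wooden one standing next to the bed's loading edge, top px ~283, is the block. Its peg is black, scene (432,220).

```bash
python3 - <<'E'
from h import *
m=bot.camera_model("top");K=np.array(m["K"]);R=np.array(m["orientation"]);C=np.array(m["position"])
def ray(px,z):
    d=R@np.linalg.inv(K)@np.r_[px,1];return C+d*(z-C[2])/d[2]
W=np.load("topW.npy");P=np.load("topP.npy").astype(int);S=np.load("sceneW.npy");Q=np.load("sceneP.npy").astype(int)
print(K[0],K[1])
def rect(mask,W,n,h):
    pts=W[mask][:,:2].astype(np.float32);r=cv2.minAreaRect(pts*1000);print(n,len(pts),np.round(r[0],1),np.round(r[1],1),round(r[2],2));
    if h: print(np.round(cv2.boxPoints(r)).tolist());return r
v,u=np.mgrid[0:400,0:640]
def win(a,b,c,d): return (u>a)&(u<b)&(v>c)&(v<d)
for n,w,W_,zr in(("bed top",win(160,290,160,235),W,(.007,.018)),("blk top",win(285,315,165,230),W,(.13,.15)),("blk scene",win(325,370,190,280),S,(.132,.146)),("wheel top",win(160,250,150,235),W,(.155,.17)),("peg top",win(160,250,150,235),W,(.19,.215)),("wheel scene",win(400,490,200,280),S,(.155,.17)),("peg scene",win(400,490,200,280),S,(.18,.215)),("tin",win(190,235,110,155),W,(.065,.085)),("quoin",win(260,298,130,155),W,(.01,.03)),("reglet",win(195,270,245,262),W,(.009,.03))):
    mk=w&(W_[...,2]>zr[0])&(W_[...,2]<zr[1])
    k,l,st,_=cv2.connectedComponentsWithStats(mk.astype(np.uint8))
    if k<2: print(n,"none");continue
    i=1+st[1:,4].argmax(); print(round(np.median(W_[l==i][:,2]),4),end=" ");rect(l==i,W_,n,1)
# bed corners by colour in top, ray
I=cv2.imread("pics/scene.png")[180:340,320:520];cv2.imwrite("pics/c1.png",cv2.resize(I,None,fx=3.5,fy=3.5,interpolation=3))
I=cv2.imread("pics/top.png")[150:240,155:320];cv2.imwrite("pics/c2.png",cv2.resize(I,None,fx=4.5,fy=4.5,interpolation=3))
E
```

```text
[519.19505223   0.         324.8069479 ] [  0.         519.19505223 195.63953015]
0.0122 bed top 3770 [536.3  67.2] [262.2 132. ] 86.52
[[462.0, -60.0], [594.0, -68.0], [610.0, 194.0], [478.0, 202.0]]
0.1401 blk top 688 [ 528.7 -113.1] [35.9 90.3] 86.71
[[483.0, -128.0], [573.0, -134.0], [575.0, -98.0], [485.0, -93.0]]
0.1384 blk scene 517 [ 531.4 -113.8] [37.3 92.7] 87.25
[[484.0, -130.0], [577.0, -135.0], [579.0, -97.0], [486.0, -93.0]]
0.1622 wheel top 1664 [537.7 100.6] [100.5 100.4] 83.41
[[482.0, 56.0], [582.0, 45.0], [593.0, 145.0], [494.0, 156.0]]
0.2048 peg top 54 [529.   63.1] [13.9 14.6] 89.0
[[522.0, 56.0], [536.0, 56.0], [536.0, 70.0], [522.0, 70.0]]
0.1607 wheel scene 1427 [539.9 102.4] [ 97.4 104. ] 51.86
[[469.0, 96.0], [551.0, 32.0], [611.0, 109.0], [529.0, 173.0]]
0.196 peg scene 103 [531.5  63.6] [15.2 16.8] 79.03
[[522.0, 58.0], [538.0, 55.0], [541.0, 69.0], [525.0, 73.0]]
0.0751 tin 700 [690.7  98.1] [67.5 68.2] 82.95
[[653.0, 69.0], [720.0, 60.0], [729.0, 127.0], [661.0, 136.0]]
0.0181 quoin 270 [675.8 -55.4] [23.3 69.9] 11.95
[[657.0, -24.0], [672.0, -92.0], [694.0, -87.0], [680.0, -19.0]]
0.0158 reglet 504 [404.9  50. ] [ 16.6 149.5] 0.2
[[396.0, 125.0], [397.0, -25.0], [413.0, -25.0], [413.0, 125.0]]
```

View pics/c1.png

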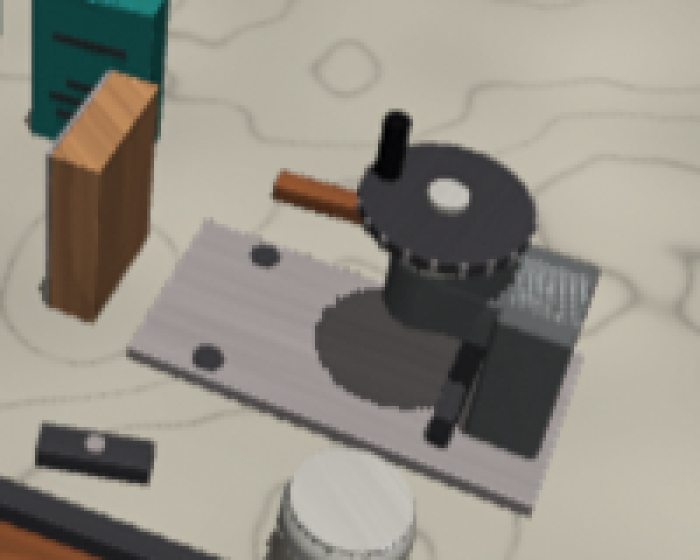

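View pics/c2.png

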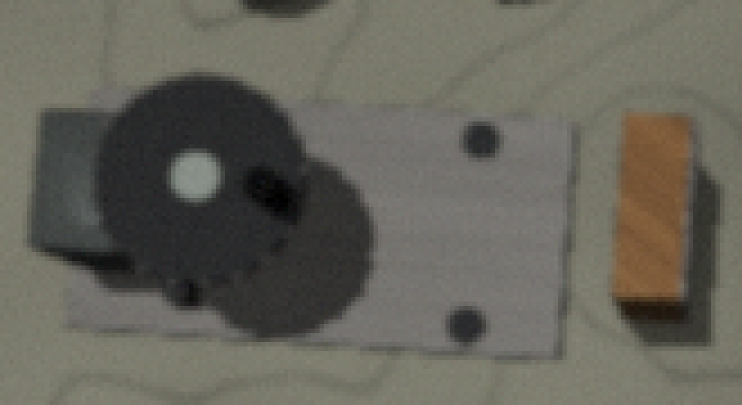

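>>> jog_arm(plan=[0,0,-1.6,0,0,-5.5,8.5,0,0,-1.6,0,0,-5.2,8.5,2,2.8,0,0,0,0,8.5,2,2.8,0,0,0,0,8.5,2,2.8,0,0,0,0,8.5,2,2.8,0,0,0,0,8.5,2,2.8,0,0,0,0,8.5,2,2.8,0,0,0,0,8.5])

```text
time: 0.77
position: [0.2447, 0.3564, 0.2401]
ee_rot: [[0.998, -0.061, -0.0], [-0.061, -0.998, -0.001], [-0.0, 0.001, -1.0]]
force: [0.8, 0.6, 0.4]
grip_width: 0.995
grasp_force: 0.0
```

>>> jog_arm(plan=[2,2.8,0,0,0,0,8.5,2,2.8,0,0,0,0,8.5,2,2.8,0,0,0,0,8.5,2,2.8,0,0,0,0,8.5,2,2.8,0,0,0,0,8.5,2,2.8,0,0,0,0,8.5,2,2.8,0,0,0,0,8.5,2,2.8,0,0,0,0,8.5])

```text
time: 1.43
position: [0.3907, 0.1232, 0.2404]
ee_rot: [[0.998, -0.061, -0.0], [-0.061, -0.998, 0.0], [-0.0, -0.0, -1.0]]
force: [0.5, 1.1, 0.9]
grip_width: 0.991
grasp_force: 0.0
```

>>> jog_arm(plan=[2,2.8,0,0,0,0,8.5,2,2.8,0,0,0,0,8.5,2,2.8,0,0,0,0,8.5,2,2.8,0,0,0,0,8.5,2,2.8,0,0,0,0,8.5,1.3,2.8,0,0,0,0,8.5,0,0,0,0,0,0,8.5,0,0,0,0,0,0,8.5])

```text
time: 2.1
position: [0.4929, -0.051, 0.2395]
ee_rot: [[0.998, -0.064, -0.002], [-0.064, -0.998, -0.0], [-0.002, 0.0, -1.0]]
force: [0.3, 0.5, 0.5]
grip_width: 0.999
grasp_force: 0.0
```

```bash
cat >> h.py <<'E'
O=np.array([.528,-.064]);GX=np.array([.0607,.9982]);GY=np.array([-.9982,.0607])
def st():
    s=bot.get_state();p=np.array(s["position"]);R=np.array(s["ee_rot"]);q=p[:2]-O
    print("t",round(s["time"],2),"gauge mm",np.round([q@GX*1e3,q@GY*1e3,p[2]*1e3],1),"toolx/y in gauge",np.round([R[:2,0]@GX,R[:2,0]@GY,R[:2,1]@GX,R[:2,1]@GY],3),"z",np.round(R[:,2],3),"F",np.round(s["force"],1),"g",round(s["grip_width"],2),round(s["grasp_force"],1),"q",np.round(s["joint_positions"],2)); return s
E
python3 -c "
from h import *
st()"
```

```text
t 2.1 gauge mm [ 10.8  35.8 239.5] toolx/y in gauge [-0.004 -1.    -1.     0.004] z [-0.002 -0.    -1.   ] F [0.3 0.5 0.5] g 1.0 0.0 q [ 0.21  0.14  0.04 -0.   -1.47  1.29]
```

>>> jog_arm(plan=[2,3,0,0,0,0,8.5,2,3,0,0,0,0,8.5,0,0,0,0,0,0,8.5,0,0,3,0,0,0,8.5,0,0,3,0,0,0,8.5,0,0,3,0,0,0,8.5,0,0,3,0,0,0,8.5,0,0,0.9,0,0,0,8.5])

```text
time: 2.77
position: [0.5259, -0.1105, 0.1069]
ee_rot: [[0.998, -0.061, -0.008], [-0.061, -0.998, 0.001], [-0.008, -0.001, -1.0]]
force: [-1.7, -0.2, -1.6]
grip_width: 0.997
grasp_force: 0.0
```

>>> jog_arm(plan=[0,0,0,0,0,0,3,0,0,0,0,0,0,3,0,0,0,0,0,0,3,0,0,0,0,0,0,3,0,0,0,0,0,0,3,0,0,0,0,0,0,3], force=20)

```text
time: 3.27
position: [0.5306, -0.1124, 0.1137]
ee_rot: [[0.998, -0.061, 0.004], [-0.061, -0.998, -0.001], [0.004, 0.001, -1.0]]
force: [-2.0, -0.6, 7.1]
grip_width: 0.411
grasp_force: 20.0
```

```bash
python3 -c "
from h import *
st()"
```

```text
t 3.27 gauge mm [-48.2  -5.6 113.7] toolx/y in gauge [ 0. -1. -1. -0.] z [ 0.004 -0.001 -1.   ] F [-2.  -0.6  7.1] g 0.41 20.0 q [ 0.08  0.28 -0.1   0.   -1.18  1.43]
```

>>> jog_arm(plan=[-0.1,-0.5,0,0,0,0,3,-0.2,-0.5,0,0,0,0,3,-0.2,-0.5,0,0,0,0,3,0,-0.5,0,0,0,0,3,0,-0.4,0,0,0,0,3,0,-0.3,0,0,0,0,3,0,0,0,0,0,0,3,0,0,0,0,0,0,3])

```text
time: 3.93
position: [0.5273, -0.0861, 0.1139]
ee_rot: [[0.998, -0.06, 0.004], [-0.06, -0.998, -0.003], [0.004, 0.003, -1.0]]
force: [-0.4, -4.4, 8.7]
grip_width: 0.408
grasp_force: 20.8
```

>>> jog_arm(plan=[0,-0.1,0,0,0,0,3,0,-0.1,0,0,0,0,3,0,-0.1,0,0,0,0,3,0,0,0,0,0,0,3])

```text
time: 4.27
position: [0.5276, -0.0833, 0.1142]
ee_rot: [[0.998, -0.06, 0.004], [-0.06, -0.998, -0.003], [0.004, 0.003, -1.0]]
force: [0.0, -3.6, 8.4]
grip_width: 0.408
grasp_force: 20.0
```

```bash
python3 -c "
from h import *
st()
p,W=cloud('top');save(p,'t2')
z=W[...,2];v,u=np.mgrid[0:400,0:640]
m=(z>.132)&(z<.148)&(u>255)&(u<320)&(v>165)&(v<235)&(p[...,0].astype(int)-p[...,2]>40)
if m.sum()>5:
  r=(W[m][:,:2]-O)
  print(m.sum(),np.percentile(r@GX,[2,50,98]),np.percentile(r@GY,[2,50,98]))"
```

```text
t 4.27 gauge mm [-19.2  -0.8 114.2] toolx/y in gauge [ 0.001 -1.    -1.    -0.001] z [ 0.004 -0.003 -1.   ] F [ 0.  -3.6  8.4] g 0.41 20.0 q [ 0.14  0.27 -0.12  0.   -1.18  1.37]
```

>>> jog_arm(plan=[0,-0.1,0,0,0,0,3,0,-0.1,0,0,0,0,3,0,0,0,0,0,0,3])

```text
time: 4.57
position: [0.5278, -0.0812, 0.1142]
ee_rot: [[0.998, -0.06, 0.004], [-0.06, -0.998, -0.003], [0.005, 0.003, -1.0]]
force: [-0.2, -4.6, 9.6]
grip_width: 0.407
grasp_force: 20.1
```

>>> jog_arm(plan=[0,0,0,0,0,0,8.5,0,0,0,0,0,0,8.5,0,0,0,0,0,0,8.5,0,0,0,0,0,0,8.5,0,0,0,0,0,0,8.5,0,0,-2,0,0,0,8.5,0,0,-3.5,0,0,0,8.5,0,0,-3.5,0,0,0,8.5])

```text
time: 5.23
position: [0.5251, -0.0798, 0.2015]
ee_rot: [[0.998, -0.061, -0.004], [-0.061, -0.998, -0.0], [-0.004, 0.0, -1.0]]
force: [2.0, -0.8, 0.4]
grip_width: 0.992
grasp_force: 0.0
```

>>> jog_arm(plan=[0,0,-0.5,0,0,0,8.5,0,2.2,0,0,0,0,8.5,0,3,0,0,0,7,5,-0.1,0.4,0,0,0,7,5,0,0,0,0,0,7,5,0,0,0,0,0,7,5,0,0,0,0,0,7,5,0,0,0,0,0,7,5])

```text
time: 5.9
position: [0.5213, -0.1354, 0.2061]
ee_rot: [[0.696, -0.718, -0.0], [-0.718, -0.696, 0.0], [-0.0, 0.0, -1.0]]
force: [-0.6, 0.1, 0.6]
grip_width: 0.585
grasp_force: 0.0
```

>>> jog_arm(plan=[0,0,0,0,0,7,5,0,0,0,0,0,7,5,0,0,0,0,0,7,5,0,0,0,0,0,7,5,0,0,0,0,0,7,5,0,0,0,0,0,7,5,0,0,0,0,0,6,5,0,0,0,0,0,0,5])

```text
time: 6.57
position: [0.5213, -0.1353, 0.2062]
ee_rot: [[-0.065, -0.998, -0.0], [-0.998, 0.065, 0.0], [-0.0, 0.0, -1.0]]
force: [-0.2, 0.5, -0.4]
grip_width: 0.582
grasp_force: 0.0
```

```bash
python3 -c "
from h import *
st()
p,W=cloud('scene');save(p,'s2')
z=W[...,2];v,u=np.mgrid[0:400,0:640]
m=(z>.132)&(z<.148)&(u>320)&(u<400)&(v>175)&(v<285)&(p[...,0].astype(int)-p[...,2]>40)
r=(W[m][:,:2]-O)
print(m.sum(),np.percentile(r@GX,[2,50,98]),np.percentile(r@GY,[2,50,98]))"
```

```text
t 6.57 gauge mm [-71.6   2.4 206.2] toolx/y in gauge [-1.     0.004  0.004  1.   ] z [-0.  0. -1.] F [-0.2  0.5 -0.4] g 0.58 0.0 q [ 0.04  0.23  0.07 -0.   -1.41 -0.1 ]
445 [-0.04924574 -0.03223239 -0.01777491] [-0.04578816 -0.00790859  0.03858214]
```

View pics/s2.png

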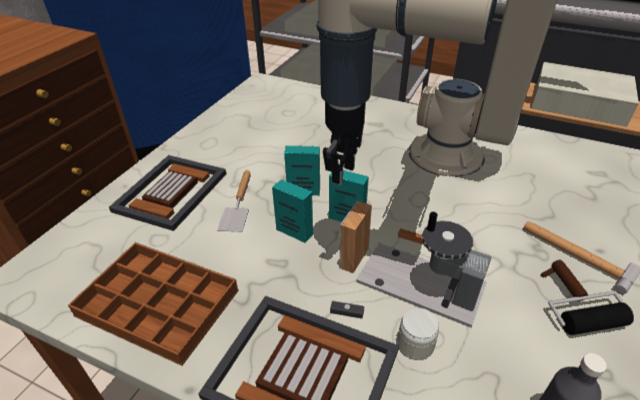

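>>> jog_arm(plan=[-2,-0.3,0,0,0,-7,8.5,0,0,0,0,0,-7,8.5,0,0,0,0,0,-7,8.5,0,0,0,0,0,-7,8.5,0,0,0,0,0,-7,8.5,0,0,0,0,0,-7,8.5,0,0,0,0,0,-7,8.5,0,0,0,0,0,-7,8.5])

```text
time: 7.28
position: [0.5255, -0.1156, 0.2063]
ee_rot: [[0.799, -0.601, -0.0], [-0.601, -0.799, 0.0], [-0.0, -0.0, -1.0]]
force: [0.2, -0.2, -0.8]
grip_width: 0.996
grasp_force: 0.0
```

>>> jog_arm(plan=[0,0,0,0,0,-7,8.5,0,0,0,0,0,-7,8.5,0,0,0,0,0,-7,8.5,0,0,0,0,0,-7,8.5,0,0,0,0,0,-6,8.5,0.3,-1.6,0,0,0,0,8.5,0,0,0,0,0,0,8.5,0,0,0,0,0,0,8.5])

```text
time: 7.95
position: [0.5296, -0.0995, 0.2063]
ee_rot: [[0.998, -0.058, -0.0], [-0.058, -0.998, 0.0], [-0.0, -0.0, -1.0]]
force: [-0.1, -0.6, -1.2]
grip_width: 0.997
grasp_force: 0.0
```

```bash
python3 -c "
from h import *
st()
p,W=cloud('scene');save(p,'s3')
z=W[...,2];v,u=np.mgrid[0:400,0:640]
m=(z>.132)&(z<.142)&(u>320)&(u<400)&(v>175)&(v<285)&(p[...,0].astype(int)-p[...,2]>40)
r=(W[m][:,:2]-O)
print(m.sum(),cv2.minAreaRect((np.c_[r@GX,r@GY]*1000).astype(np.float32)))"
```

```text
t 7.95 gauge mm [-35.3  -3.7 206.3] toolx/y in gauge [ 0.003 -1.    -1.    -0.003] z [-0.  0. -1.] F [-0.1 -0.6 -1.2] g 1.0 0.0 q [ 0.1   0.23  0.07 -0.   -1.41  1.41]
442 ((-32.622154235839844, -2.9269332885742188), (89.64974212646484, 33.43864059448242), 89.7896728515625)
```

>>> jog_arm(plan=[0,-0.2,3,0,0,0,8.5,0,0,3,0,0,0,8.5,0,0,3,0,0,0,8.5,0,0,2.4,0,0,0,8.5,0,0,0.8,0,0,0,8.5,0,0,0,0,0,0,8.5])

```text
time: 8.5
position: [0.528, -0.0983, 0.0825]
ee_rot: [[0.998, -0.061, -0.005], [-0.061, -0.998, -0.0], [-0.005, 0.001, -1.0]]
force: [-0.2, -0.3, -0.9]
grip_width: 0.998
grasp_force: 0.0
```

>>> jog_arm(plan=[0,0,0,0,0,0,3,0,0,0,0,0,0,3,0,0,0,0,0,0,3,0,0,0,0,0,0,3,0,0,0,0,0,0,3,0,0,0,0,0,0,3], force=90)

```text
time: 9.0
position: [0.5309, -0.0983, 0.0862]
ee_rot: [[0.998, -0.06, 0.003], [-0.06, -0.998, -0.001], [0.003, 0.001, -1.0]]
force: [0.6, -1.3, 6.0]
grip_width: 0.41
grasp_force: 90.0
```

>>> jog_arm(plan=[0,0,-0.1,0,0,0,3,0,0,-0.1,0,0,0,3,0,0,0,0,0,0,3])

```text
time: 9.25
position: [0.5293, -0.0977, 0.0862]
ee_rot: [[0.998, -0.061, -0.001], [-0.061, -0.998, 0.001], [-0.001, -0.001, -1.0]]
force: [-0.5, 0.3, 0.9]
grip_width: 0.409
grasp_force: 89.9
```

>>> jog_arm(plan=[0,-0.2,0,0,0,0,3,0,-0.3,0,0,0,0,3,0,-0.3,0,0,0,0,3,0,-0.2,0,0,0,0,3,0,0,0,0,0,0,3])

```text
time: 9.67
position: [0.53, -0.0873, 0.0862]
ee_rot: [[0.998, -0.061, -0.001], [-0.061, -0.998, 0.0], [-0.001, -0.0, -1.0]]
force: [-0.4, 0.1, -1.7]
grip_width: 0.408
grasp_force: 89.8
```

>>> jog_arm(plan=[0,-0.2,0,0,0,0,3,0,-0.1,0,0,0,0,3,0,-0.1,0,0,0,0,3,0,0,0,0,0,0,3])

```text
time: 10.0
position: [0.5303, -0.0836, 0.0863]
ee_rot: [[0.998, -0.061, -0.0], [-0.061, -0.998, 0.0], [-0.0, -0.0, -1.0]]
force: [0.5, -0.9, -2.2]
grip_width: 0.405
grasp_force: 89.7
```

>>> jog_arm(plan=[0,-0.1,0.05,0,0,0,3,0,-0.1,0,0,0,0,3,0,-0.1,0,0,0,0,3,0,0,0,0,0,0,3])

```text
time: 10.33
position: [0.5307, -0.0817, 0.0863]
ee_rot: [[0.998, -0.061, 0.0], [-0.061, -0.998, -0.001], [0.0, 0.001, -1.0]]
force: [0.1, -4.4, 0.7]
grip_width: 0.409
grasp_force: 90.4
```

```bash
python3 -c "
from h import *
st()"
```

```text
t 10.33 gauge mm [-17.5  -3.8  86.3] toolx/y in gauge [-0. -1. -1.  0.] z [ 0.    -0.001 -1.   ] F [ 0.1 -4.4  0.7] g 0.41 90.4 q [ 0.14  0.3  -0.15  0.   -1.12  1.37]
```

>>> jog_arm(plan=[0,0,0,0,0,0,8.5,0,0,0,0,0,0,8.5,0,0,0,0,0,0,8.5,0,0,0,0,0,0,8.5,0,0,-3,0,0,0,8.5,0,0,-3.5,0,0,0,8.5,0,0,-3.5,0,0,0,8.5,0,0,-2,0,0,0,8.5], force=20)

```text
time: 11.0
position: [0.5321, -0.081, 0.2104]
ee_rot: [[0.998, -0.061, 0.006], [-0.061, -0.998, -0.0], [0.006, -0.0, -1.0]]
force: [1.0, -0.5, 0.4]
grip_width: 0.995
grasp_force: 0.0
```

>>> jog_arm(plan=[0,2.7,0,0,0,0,8.5,0,2.8,0,0,0,7,5,0,0,0,0,0,7,5,0,0,0,0,0,7,5,0,0,0,0,0,7,5,0,0,0,0,0,7,5,0,0,0,0,0,7,5,0,0,0,0,0,7,5])

```text
time: 11.67
position: [0.5274, -0.1356, 0.206]
ee_rot: [[0.604, -0.797, 0.0], [-0.797, -0.604, 0.001], [-0.0, -0.001, -1.0]]
force: [-0.7, -0.1, -1.0]
grip_width: 0.582
grasp_force: 0.0
```

>>> jog_arm(plan=[0,0,0,0,0,7,5,0,0,0,0,0,7,5,0,0,0,0,0,7,5,0,0,0,0,0,7,5,0,0,0,0,0,7,5,0,0,0,0,0,6,5,0,0,0,0,0,0,5])

```text
time: 12.25
position: [0.5274, -0.1355, 0.206]
ee_rot: [[-0.064, -0.998, 0.0], [-0.998, 0.064, 0.0], [-0.0, -0.0, -1.0]]
force: [-0.1, 0.2, -0.4]
grip_width: 0.585
grasp_force: 0.0
```

```bash
python3 -c "
from h import *
st()
p,W=cloud('scene');save(p,'s4')
z=W[...,2];v,u=np.mgrid[0:400,0:640]
m=(z>.132)&(z<.142)&(u>320)&(u<400)&(v>175)&(v<285)&(p[...,0].astype(int)-p[...,2]>40)
r=(W[m][:,:2]-O)
print(m.sum(),cv2.minAreaRect((np.c_[r@GX,r@GY]*1000).astype(np.float32)))"
```

```text
t 12.25 gauge mm [-71.4  -3.8 206. ] toolx/y in gauge [-1.     0.004  0.004  1.   ] z [ 0.  0. -1.] F [-0.1  0.2 -0.4] g 0.59 0.0 q [ 0.04  0.24  0.09 -0.   -1.41 -0.1 ]
450 ((-17.36430549621582, -0.5149040222167969), (33.76313400268555, 91.7357406616211), 0.5205574631690979)
```

>>> jog_arm(plan=[0,0,3.2,0,0,0,5,0,0,3.2,0,0,0,5,0,0,3,0,0,0,5,-1,0,0,0,0,0,5,-1,0,0,0,0,0,5,-0.5,0,0,0,0,0,5,-0.5,0,0,0,0,0,5,-0.5,0,0,0,0,0,5])

```text
time: 12.97
position: [0.5311, -0.1009, 0.1151]
ee_rot: [[-0.059, -0.998, 0.005], [-0.998, 0.059, -0.002], [0.002, -0.005, -1.0]]
force: [-3.1, -1.5, 8.5]
grip_width: 0.583
grasp_force: 4.3
```

>>> jog_arm(plan=[-0.6,0,0,0,0,0,5,-0.6,0,0,0,0,0,5,-0.6,0,0,0,0,0,5,-0.6,0,0,0,0,0,5])

```text
time: 13.3
position: [0.5321, -0.0762, 0.1138]
ee_rot: [[-0.06, -0.998, 0.004], [-0.998, 0.06, 0.0], [-0.001, -0.004, -1.0]]
force: [0.6, -0.8, -0.6]
grip_width: 0.589
grasp_force: 0.0
```

```bash
python3 -c "
from h import *
st()"
```

```text
t 13.3 gauge mm [-11.9  -4.9 113.8] toolx/y in gauge [-1. -0. -0.  1.] z [ 0.004  0.    -1.   ] F [ 0.6 -0.8 -0.6] g 0.59 0.0 q [ 0.15  0.28 -0.11  0.   -1.18 -0.21]
```

>>> jog_arm(plan=[-0.7,0,0,0,0,0,5,-0.7,0,0,0,0,0,5,-0.6,0,0,0,0,0,5,0,0,0,0,0,0,5,0,0,0,0,0,0,5,0,0,0,0,0,0,5,0,0,0,0,0,0,5,0,0,0,0,0,0,5])

```text
time: 13.97
position: [0.5321, -0.0573, 0.1119]
ee_rot: [[-0.061, -0.998, -0.0], [-0.998, 0.061, -0.0], [0.0, 0.0, -1.0]]
force: [0.2, -0.4, -0.6]
grip_width: 0.583
grasp_force: 0.0
```

```bash
python3 -c "
from h import *
st()
p,W=cloud('scene');save(p,'s5')
"
```

```text
t 13.97 gauge mm [  7.   -3.7 111.9] toolx/y in gauge [-1.     0.001  0.001  1.   ] z [-0. -0. -1.] F [ 0.2 -0.4 -0.6] g 0.58 0.0 q [ 0.19  0.28 -0.11  0.   -1.18 -0.25]
```

View pics/s5.png

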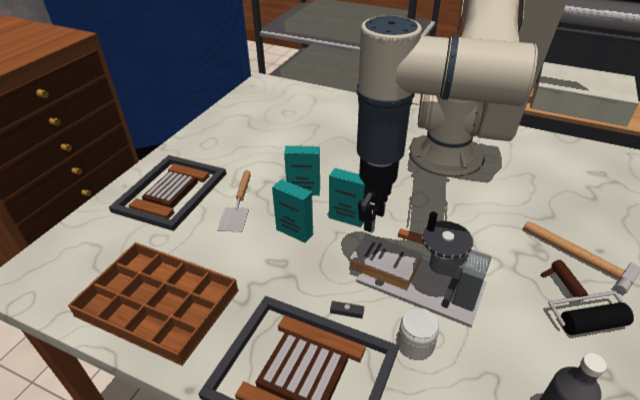

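>>> jog_arm(plan=[2.5,0,0,0,0,0,5,3,0,0,0,0,0,5,2,0,0,0,0,0,5,0.5,0,0,0,0,0,5,0,0,0,0,0,0,5])

```text
time: 14.43
position: [0.527, -0.1382, 0.1119]
ee_rot: [[-0.064, -0.998, -0.0], [-0.998, 0.064, -0.0], [0.0, 0.0, -1.0]]
force: [-0.3, 0.9, 0.0]
grip_width: 0.585
grasp_force: 0.0
```

```bash
cat >> h.py <<'E'
def blk(n="scene"):
    p,W=cloud(n);z=W[...,2];q=W[...,:2]-O;gx=q@GX;gy=q@GY
    m=(z>.04)&(z<.056)&(abs(gy)<.06)&(gx>-.06)&(gx<.2)
    k,l,s_,_=cv2.connectedComponentsWithStats(m.astype(np.uint8));m=l==1+s_[1:,4].argmax()
    print(n,m.sum(),np.median(z[m]),cv2.minAreaRect((np.c_[gx[m],gy[m]]*1000).astype(np.float32)),np.percentile(gx[m],[1,99]));return p,W
E
python3 -c "
from h import *
st();blk();blk('top')
W=np.load('topW.npy');q=(W[...,:2]-O);m=(W[...,2]>.13)&(W[...,2]<.148)&(q@GX<-.1)&(q@GX>-.4)&(abs(q@GY)<.15)
for i in range(3): pass
k,l,s_,_=cv2.connectedComponentsWithStats(m.astype(np.uint8))
for i in range(1,k):
  if s_[i,4]>80: a=l==i;print((q@GX)[a].min(),(q@GX)[a].max(),(q@GY)[a].min(),(q@GY)[a].max())
"
```

```text
t 14.43 gauge mm [-74.1  -3.5 111.9] toolx/y in gauge [-1.     0.003  0.003  1.   ] z [-0. -0. -1.] F [-0.3  0.9  0. ] g 0.58 0.0 q [ 0.03  0.29 -0.09  0.   -1.19 -0.09]
scene 1944 0.046635142886619185 ((41.771060943603516, 0.09543991088867188), (140.77850341796875, 95.18730163574219), 0.3007826805114746) [-0.02668267  0.11153974]
top 1230 0.0480718801372122 ((37.505638122558594, 17.34723663330078), (128.9805145263672, 58.83552551269531), 0.012411000207066536) [-0.02635965  0.10004699]
-0.2516925544053982 -0.160067575011971 -0.008400459887045648 0.03303300179465523
-0.1554397736393724 -0.10000179256019794 0.09949644322089987 0.13692939115101552
-0.3080199085102352 -0.2634612972467384 0.13271838592003748 0.14999564836502619
```

>>> jog_arm(plan=[0,0,3,0,0,0,5,0,0,3,0,0,0,5,0,0,2.4,0,0,0,5,-1,0,0,0,0,0,5,-1.2,0,0,0,0,0,5,-0.6,0,0,0,0,0,5,-0.4,0,0,0,0,0,5,-0.4,0,0,0,0,0,5])

```text
time: 15.2
position: [0.5308, -0.0997, 0.0297]
ee_rot: [[-0.059, -0.998, 0.003], [-0.998, 0.059, 0.0], [-0.0, -0.003, -1.0]]
force: [-0.0, 0.0, -0.5]
grip_width: 0.582
grasp_force: 0.0
```

>>> jog_arm(plan=[-0.6,0,0,0,0,0,5,-0.8,0,0,0,0,0,5,-0.8,0,0,0,0,0,5,-0.8,0,0,0,0,0,5,-0.8,0,0,0,0,0,5,-0.8,0,0,0,0,0,5,-0.8,0,0,0,0,0,5,-0.5,0,0,0,0,0,5])

```text
time: 15.87
position: [0.5331, -0.041, 0.028]
ee_rot: [[-0.06, -0.998, 0.0], [-0.998, 0.06, 0.0], [-0.0, -0.0, -1.0]]
force: [0.6, -0.9, -0.7]
grip_width: 0.584
grasp_force: 0.0
```

```bash
python3 -c "
from h import *
st();blk()"
```

```text
t 15.87 gauge mm [23.3 -3.7 28. ] toolx/y in gauge [-1. -0. -0.  1.] z [ 0.  0. -1.] F [ 0.6 -0.9 -0.7] g 0.58 0.0 q [ 0.22  0.35 -0.24 -0.   -0.98 -0.28]
scene 1538 0.04661490409475744 ((41.651947021484375, 0.19102859497070312), (95.75455474853516, 140.90345764160156), 89.54721069335938) [-0.02670523  0.11157299]
```

```bash
python3 -c "
from h import *
st();p,W=blk();save(p,'s6')
I=cv2.imread('pics/s6.png')[130:330,290:520];cv2.imwrite('pics/c6.png',cv2.resize(I,None,fx=3,fy=3,interpolation=2))"
```

```text
t 15.92 gauge mm [23.7 -3.8 28. ] toolx/y in gauge [-1.    -0.001 -0.001  1.   ] z [ 0.  0. -1.] F [0.3 0.8 0.2] g 0.58 0.0 q [ 0.22  0.35 -0.24 -0.   -0.98 -0.28]
scene 1545 0.046637804754118606 ((41.79496765136719, -0.5584602355957031), (141.04592895507812, 93.55966186523438), 0.21058782935142517) [-0.02697778  0.11165044]
```

View pics/c6.png

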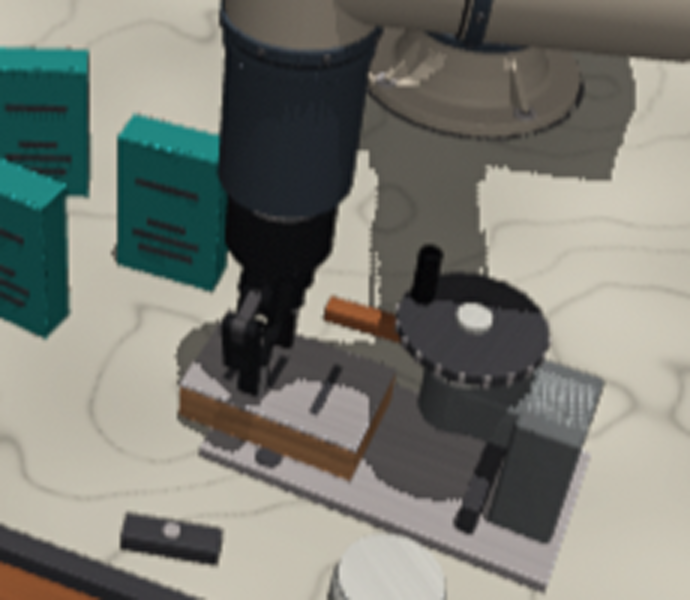

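```bash
python3 -c "
from h import *
p,W=cloud('scene')
for v in range(240,264,2):
  for u in (368,372,376,384):
    q=W[v,u,:2]-O;print((v,u),p[v,u],np.round(1e3*np.r_[q@GX,q@GY,W[v,u,2]]),end=' | ')
  print()
p,W=cloud('wrist');save(p,'w1');print(bot.camera_model('wrist')['position'])
"
```

```text
(240, 368) [40 39 40] [ 23. -72. 149.] | (240, 372) [23 24 27] [ 32. -72. 153.] | (240, 376) [22 22 24] [ 38. -65. 150.] | (240, 384) [10 10 11] [28. 19. 70.] | 
(242, 368) [30 29 30] [ 22. -68. 140.] | (242, 372) [13 14 14] [ 32. -72. 147.] | (242, 376) [24 23 25] [ 36. -60. 139.] | (242, 384) [10 10 11] [28. 20. 62.] | 
(244, 368) [19 18 19] [ 22. -67. 132.] | (244, 372) [10 11 12] [ 31. -69. 138.] | (244, 376) [23 23 24] [ 36. -57. 130.] | (244, 384) [10  9 11] [28. 21. 55.] | 
(246, 368) [13 13 14] [ 22. -66. 125.] | (246, 372) [11 12 13] [ 33. -71. 135.] | (246, 376) [15 16 17] [ 36. -56. 123.] | (246, 384) [61 58 58] [28. 23. 47.] | 
(248, 368) [13 14 14] [ 20. -59. 112.] | (248, 372) [12 12 13] [ 32. -68. 126.] | (248, 376) [12 13 15] [ 36. -55. 116.] | (248, 384) [59 57 58] [30. 17. 47.] | 
(250, 368) [14 15 17] [ 21. -60. 108.] | (250, 372) [13 13 15] [ 29. -60. 111.] | (250, 376) [14 14 15] [ 36. -53. 108.] | (250, 384) [28 28 29] [34.  8. 50.] | 
(252, 368) [14 15 17] [ 21. -62. 103.] | (252, 372) [12 13 15] [ 31. -64. 110.] | (252, 376) [30 30 31] [ 37. -55. 105.] | (252,
[... 196 characters left out ...]
(256, 368) [71 67 68] [  8. -23.  47.] | (256, 372) [13 13 15] [ 24. -42.  74.] | (256, 376) [58 57 57] [ 31. -37.  72.] | (256, 384) [77 73 73] [40. -6. 47.] | 
(258, 368) [70 68 68] [ 14. -38.  58.] | (258, 372) [12 13 14] [ 24. -40.  65.] | (258, 376) [58 58 57] [ 32. -36.  65.] | (258, 384) [95 91 91] [ 43. -14.  49.] | 
(260, 368) [75 71 71] [ 12. -33.  46.] | (260, 372) [17 16 17] [ 25. -42.  62.] | (260, 376) [72 70 70] [ 32. -35.  57.] | (260, 384) [166 159 157] [ 44. -17.  46.] | 
(262, 368) [78 74 74] [ 15. -39.  47.] | (262, 372) [75 71 71] [ 23. -34.  45.] | (262, 376) [75 72 72] [ 30. -30.  45.] | (262, 384) [165 157 156] [ 47. -23.  47.] | 
[ 0.52901074 -0.10914689  0.19375159]
```

View pics/w1.png

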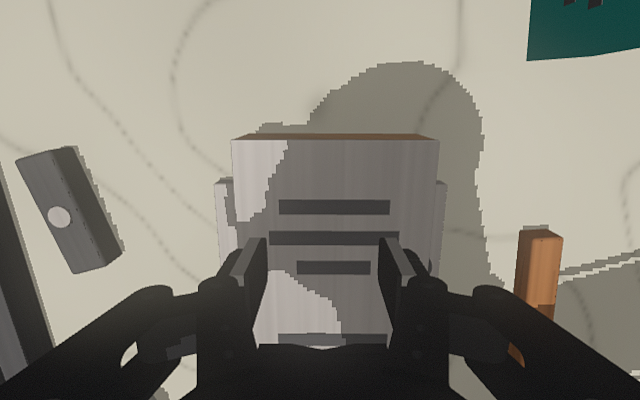

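Fingertips at 5 cm opening stand well above the TCP, so they passed over the block. I'll go back with the fingers shut.

>>> jog_arm(plan=[0,0,-3,0,0,0,5,0,0,-2,0,0,0,5,3,0,0,0,0,0,2,3.5,0,0,0,0,0,0,3,0,0,0,0,0,0,0,0,0,0,0,0,0,0,0,0,0,0,0,0,0,0,0,0,0,0,0])

```text
time: 16.73
position: [0.5271, -0.1371, 0.0779]
ee_rot: [[-0.062, -0.998, -0.0], [-0.998, 0.062, 0.0], [-0.0, 0.0, -1.0]]
force: [-0.3, -0.3, -0.2]
grip_width: 0.001
grasp_force: 0.0
```

```bash
python3 -c "
from h import *
st();blk()
p,W=cloud('scene');z=W[...,2];q=W[...,:2]-O
m=(abs(q@GX+.072)<.03)&(abs(q@GY)<.04)&(z>.01)&(p.max(-1)<60)
print(m.sum(),np.percentile(z[m],[0,1,5,20]))"
```

```text
t 16.73 gauge mm [-73.   -3.5  77.9] toolx/y in gauge [-1.     0.001  0.001  1.   ] z [-0.  0. -1.] F [-0.3 -0.3 -0.2] g 0.0 0.0 q [ 0.03  0.32 -0.14 -0.   -1.11 -0.09]
scene 1947 0.0466454038523233 ((41.82951354980469, -0.15947723388671875), (141.4351806640625, 94.2840347290039), 0.4882515072822571) [-0.02666247  0.11153024]
951 [0.09897228 0.1094002  0.12172359 0.16572976]
```

```bash
python3 -c "
from h import *
p,W=cloud('scene');z=W[...,2];q=W[...,:2]-O
m=(abs(q@GX+.072)<.025)&(abs(q@GY)<.05)&(z>.02)
print(m.sum(),np.percentile(z[m],[0,1,5,20]))
i=np.argsort(z[m])[:12];print(np.round(1e3*np.c_[(q@GX)[m],(q@GY)[m],z[m]][i]),p[m][i].tolist(),np.argwhere(m)[i].tolist())"
```

```text
3781 [0.0992136  0.11301815 0.15724736 0.24436824]
[[-77. -11.  99.]
 [-69. -12. 100.]
 [-65. -10. 101.]
 [-67. -11. 101.]
 [-62.   4. 103.]
 [-60.  -3. 103.]
 [-61.  -7. 103.]
 [-63.  -9. 103.]
 [-65. -10. 104.]
 [-61. -13. 105.]
 [-61.  -2. 105.]
 [-72. -15. 105.]] [[45, 45, 44], [46, 45, 44], [67, 66, 65], [42, 41, 42], [33, 61, 60], [104, 102, 93], [106, 103, 97], [75, 73, 73], [52, 52, 53], [88, 85, 83], [33, 38, 37], [27, 27, 27]] [[224, 337], [225, 340], [225, 342], [225, 341], [221, 346], [223, 345], [224, 344], [224, 343], [224, 342], [225, 343], [222, 345], [224, 338]]
```

>>> jog_arm(plan=[0,0,2.5,0,0,0,0,0,0,2.5,0,0,0,0,0,0,1.6,0,0,0,0,-0.8,0,0,0,0,0,0,-1,0,0,0,0,0,0,-0.6,0,0,0,0,0,0,-0.5,0,0,0,0,0,0,-0.5,0,0,0,0,0,0])

```text
time: 17.55
position: [0.5305, -0.1021, 0.0135]
ee_rot: [[-0.06, -0.998, 0.003], [-0.998, 0.06, -0.001], [0.0, -0.003, -1.0]]
force: [-0.1, -2.9, 1.3]
grip_width: 0.0
grasp_force: 1.5
```

>>> jog_arm(plan=[-0.5,0,0,0,0,0,0,-0.5,0,0,0,0,0,0,-0.5,0,0,0,0,0,0,-0.5,0,0,0,0,0,0])

```text
time: 17.88
position: [0.5307, -0.0828, 0.0123]
ee_rot: [[-0.061, -0.998, 0.0], [-0.998, 0.061, -0.0], [0.0, -0.001, -1.0]]
force: [0.2, -3.5, 2.1]
grip_width: -0.002
grasp_force: 1.6
```

```bash
python3 -c "
from h import *
st();blk()"
```

```text
t 17.88 gauge mm [-18.6  -3.8  12.3] toolx/y in gauge [-1.  0.  0.  1.] z [ 0. -0. -1.] F [ 0.2 -3.5  2.1] g -0.0 1.6 q [ 0.14  0.37 -0.26  0.   -0.94 -0.2 ]
scene 2017 0.04662409038999504 ((54.55320358276367, 1.6366691589355469), (158.4713134765625, 94.93912506103516), 0.23562845587730408) [-0.0119256   0.13280352]
```

>>> jog_arm(plan=[-0.6,0,0,0,0,0,0,-0.6,0,0,0,0,0,0,-0.7,0,0,0,0,0,0,-0.7,0,0,0,0,0,0,-0.7,0,0,0,0,0,0,-0.7,0,0,0,0,0,0,-0.7,0,0,0,0,0,0,-0.5,0,0,0,0,0,0])

```text
time: 18.6
position: [0.5337, -0.0301, 0.012]
ee_rot: [[-0.061, -0.998, -0.0], [-0.998, 0.061, 0.0], [-0.0, 0.0, -1.0]]
force: [-1.0, -3.3, 2.6]
grip_width: 0.001
grasp_force: 1.7
```

>>> jog_arm(plan=[-0.3,0,0,0,0,0,0,-0.2,0,0,0,0,0,0,-0.2,0,0,0,0,0,0])

```text
time: 18.85
position: [0.5333, -0.0253, 0.0119]
ee_rot: [[-0.06, -0.998, -0.002], [-0.998, 0.06, -0.003], [0.003, 0.002, -1.0]]
force: [-1.3, -13.4, 3.6]
grip_width: -0.0
grasp_force: 6.8
```

```bash
python3 -c "
from h import *
st();blk()"
```

```text
t 18.85 gauge mm [39.  -3.  11.9] toolx/y in gauge [-1. -0. -0.  1.] z [-0.002 -0.003 -1.   ] F [ -1.3 -13.4   3.6] g -0.0 6.8 q [ 0.25  0.37 -0.26  0.   -0.94 -0.31]
scene 1748 0.0466121034940809 ((111.14532470703125, 1.3677787780761719), (93.80194091796875, 163.7021484375), 89.48851776123047) [0.03964329 0.18987672]
```

>>> jog_arm(plan=[-0.2,0,0,0,0,0,0,-0.1,0,0,0,0,0,0,0,0,0,0,0,0,0])

```text
time: 19.15
position: [0.5322, -0.025, 0.012]
ee_rot: [[-0.061, -0.998, -0.005], [-0.998, 0.061, -0.006], [0.006, 0.005, -1.0]]
force: [-2.8, -17.2, 5.3]
grip_width: -0.001
grasp_force: 8.4
```

>>> jog_arm(plan=[1,0,0,0,0,0,0,3,0,0,0,0,0,0,3,0,0,0,0,0,0,0,0,-3,0,0,0,0,0,0,-3.5,0,0,0,0,0,0,-3.5,0,0,0,0,0,0,-3.5,0,0,0,0,0,0,-3,0,0,0,0])

```text
time: 19.82
position: [0.5303, -0.0903, 0.1792]
ee_rot: [[-0.061, -0.998, 0.002], [-0.998, 0.061, 0.002], [-0.002, -0.002, -1.0]]
force: [1.0, -0.3, 0.3]
grip_width: -0.001
grasp_force: 0.0
```

```bash
python3 -c "
from h import *
st();p,W=blk();save(p,'s7');q=W[...,:2]-O;gx=q@GX-.165;gy=q@GY;z=W[...,2];r=np.hypot(gx,gy)
m=(r<.016)&(z>.045)&(z<.09)
for i in np.argwhere(m): print(i,np.round(1e3*np.r_[gx[tuple(i)],gy[tuple(i)],z[tuple(i)]]),p[tuple(i)])
for n in('top','scene'):
  p,W=cloud(n);q=W[...,:2]-O;z=W[...,2];m=(z>.18)&(z<.22)&(abs(q@GX-.165)<.06)&(abs(q@GY)<.06);print(n,m.sum(),W[m].mean(0),(q@GX)[m].mean()-.165,(q@GY)[m].mean())
I=cv2.imread('pics/s7.png')[200:310,350:500];cv2.imwrite('pics/c7.png',cv2.resize(I,None,fx=5,fy=5,interpolation=2))"
```

```text
t 19.82 gauge mm [-26.2  -3.9 179.2] toolx/y in gauge [-1.  0.  0.  1.] z [ 0.002  0.002 -1.   ] F [ 1.  -0.3  0.3] g -0.0 0.0 q [ 0.12  0.24  0.02 -0.   -1.34 -0.18]
scene 1696 0.04654142122952326 ((122.03372955322266, 3.4641036987304688), (94.71647644042969, 143.02503967285156), 89.84868621826172) [0.05239033 0.19014285]
[271 432] [-15.   0.  47.] [33 34 35]
[271 433] [-13.  -0.  49.] [39 40 40]
[272 432] [-14.  -4.  49.] [29 29 31]
[272 433] [-13.   0.  45.] [32 32 33]
[272 434] [-11.   0.  47.] [44 43 44]
[273 432] [-14.  -5.  47.] [27 27 29]
[273 433] [-12.  -6.  49.] [36 35 37]
[273 434] [-10.  -3.  47.] [58 56 56]
[273 435] [-8. -1. 46.] [67 64 65]
[273 436] [ -5. -10.  57.] [65 63 64]
[273 437] [ -2. -12.  60.] [62 60 61]
[274 432] [-13.  -9.  49.] [30 30 33]
[274 433] [-11.  -6.  46.] [45 43 45]
[274 434] [-9. -4. 45.] [74 71 71]
[274 435] [-7. -5. 47.] [79 75 74]
[274 436] [-5. -6. 49.] [76 72 72]
[274 437] [ -2. -10.  56.] [77 73 73]
[274 438] [ -0. -11.  57.] [75 72 72]
[274 439] [  2. -11.  59.] [73 70 70]
[274 440] [  4. -10.  59.] [67 66 66]
[274 441] [  6. -11.  60.] 
[... 1292 characters left out ...]
9 76 75]
[277 444] [13. -6. 49.] [78 74 74]
[277 445] [14. -1. 45.] [79 75 74]
[278 436] [ -2. -14.  46.] [76 72 72]
[278 437] [  0. -15.  49.] [77 73 73]
[278 438] [  2. -14.  49.] [76 73 72]
[278 439] [  4. -10.  46.] [76 72 72]
[278 440] [ 6. -9. 46.] [75 71 71]
[278 441] [  8. -10.  48.] [75 72 72]
[278 442] [10. -8. 46.] [77 73 72]
[279 438] [  3. -14.  46.] [77 74 73]
[279 439] [  5. -14.  47.] [76 73 73]
[279 440] [  7. -13.  46.] [76 73 73]
[279 441] [  8. -11.  46.] [76 73 73]
[279 442] [ 10. -11.  47.] [75 72 72]
top 7 [0.52287746 0.06112051 0.18838512] -0.040415649173403734 0.012708133510601297
scene 101 [0.53486825 0.06350499 0.19552813] -0.03730761368869334 0.0008836657810436929
```

View pics/c7.png

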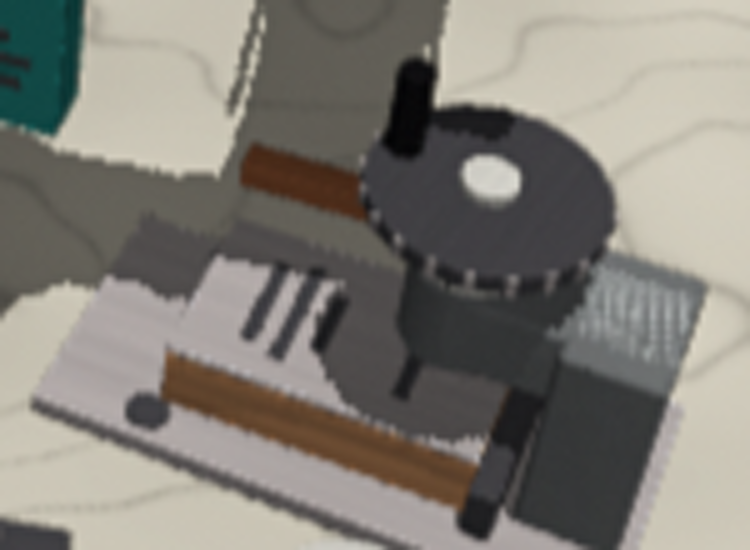

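>>> jog_arm(plan=[0,0,-1.4,0,0,-7,5,0,0,-1.2,0,0,-7,5,0,0,0,0,0,-7,5,0,0,0,0,0,-7,5,0,0,0,0,0,-7,5,0,0,0,0,0,-7,5,0,0,0,0,0,-7,5,0,0,0,0,0,-7,5])

```text
time: 20.63
position: [0.5294, -0.0902, 0.2011]
ee_rot: [[0.797, -0.604, -0.003], [-0.604, -0.797, 0.002], [-0.003, 0.0, -1.0]]
force: [-0.3, 0.2, -1.0]
grip_width: 0.586
grasp_force: 0.0
```

>>> jog_arm(plan=[0,0,0,0,0,-7,5,0,0,0,0,0,-7,5,0,0,0,0,0,-7,5,0,0,0,0,0,-7,5,0,0,0,0,0,-7,5,0,0,0,0,0,-7,5,0,0,0,0,0,-7,5,0,0,0,0,0,-7,5])

```text
time: 21.3
position: [0.5294, -0.0901, 0.201]
ee_rot: [[0.946, 0.323, -0.003], [0.323, -0.946, 0.002], [-0.002, -0.002, -1.0]]
force: [0.0, 0.3, -0.1]
grip_width: 0.586
grasp_force: 0.0
```

>>> jog_arm(plan=[0,0,0,0,0,-7,5,0,0,0,0,0,-7,5,0,0,0,0,0,-7,5,0,0,0,0,0,-7,5,0,0,0,0,0,-7,5,0,0,0,0,0,-7,5,0,0,0,0,0,-7,5,0,0,0,0,0,-7,5])

```text
time: 21.97
position: [0.5295, -0.0902, 0.201]
ee_rot: [[0.261, 0.965, -0.003], [0.965, -0.261, 0.002], [0.001, -0.003, -1.0]]
force: [-0.0, 0.6, 0.6]
grip_width: 0.583
grasp_force: 0.0
```

>>> jog_arm(plan=[0,0,0,0,0,-4,5,3,-0.6,0,0,0,0,5,3,-0.6,0,0,0,0,5,3,-0.6,0,0,0,0,5,3,-0.6,0,0,0,0,5,3,-0.6,0,0,0,0,5,0,0,0,0,0,0,5,0,0,0,0,0,0,5])

```text
time: 22.63
position: [0.5298, 0.0638, 0.2012]
ee_rot: [[0.197, 0.98, -0.003], [0.98, -0.197, 0.0], [-0.0, -0.003, -1.0]]
force: [-0.1, -0.5, 0.4]
grip_width: 0.588
grasp_force: 0.0
```

```bash
python3 -c "
from h import *
s=st();R=np.array(s['ee_rot']);t=np.array(s['position'])
p,W=cloud('wrist');z=W[...,2];q=W[...,:2]-O;r=np.hypot(q@GX-.165,q@GY)
m=(z>.198)&(z<.209)&(r<.055)&(r>.02);print(m.sum(),np.median((q@GX)[m])-.165,np.median((q@GY)[m]),np.median(z[m]))
save(p,'w2')"
```

```text
t 22.63 gauge mm [127.7   6.  201.2] toolx/y in gauge [ 0.991 -0.137 -0.137 -0.991] z [-0.003  0.    -1.   ] F [-0.1 -0.5  0.4] g 0.59 0.0 q [ 0.41  0.23  0.05 -0.   -1.4   2.53]
759 -0.03926668256384139 0.005535806335260458 0.20539233653613284
```

View pics/w2.png

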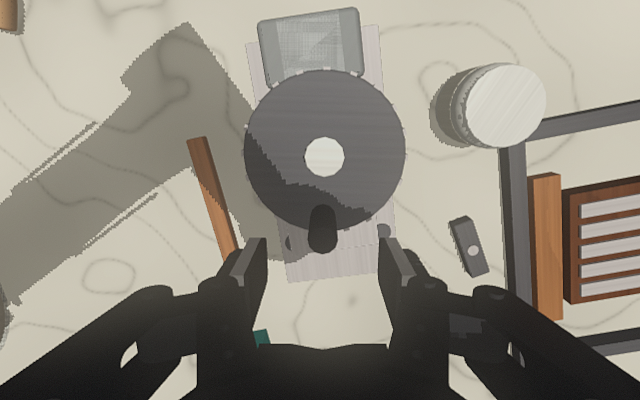

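>>> jog_arm(plan=[0,0,2,0,0,0,5,0,0,2,0,0,0,5,0,0,0.6,0,0,0,2,0,0,0,0,0,0,1.8,0,0,0,0,0,0,1.8,0,0,0,0,0,0,1.8])

```text
time: 23.18
position: [0.5306, 0.0616, 0.1577]
ee_rot: [[0.2, 0.98, 0.0], [0.98, -0.2, 0.0], [0.0, 0.0, -1.0]]
force: [-1.8, 0.2, -1.2]
grip_width: 0.21
grasp_force: 0.7
```

```bash
cat >> h.py <<'E'
def wh():
    s=bot.get_state();p=np.array(s["position"]);R=np.array(s["ee_rot"]);q=p[:2]-O
    v=np.array([q@GX-.165,q@GY]);a=np.degrees(np.arctan2(v[1],v[0]))
    F=np.array(s["force"])[:2];T=np.array([F@GX,F@GY]);u=v/np.hypot(*v);t=np.array([u[1],-u[0]])
    print("t",round(s["time"],2),"r",round(np.hypot(*v)*1e3,1),"ang",round(a,1),"toolx ang",round(np.degrees(np.arctan2(R[:2,0]@GY,R[:2,0]@GX)),1),"Ftan(cw)",round(T@t,2),"Frad",round(T@u,2),"g",round(s["grip_width"],3),s["grasp_force"],"j6",round(s["joint_positions"][5],2),"z",round(p[2],3), "tz",np.round(s["wrist_torque"],2))
E
python3 -c "
from h import *
wh()"
```

```text
t 23.18 r 39.8 ang 172.7 toolx ang -8.1 Ftan(cw) 1.77 Frad 0.17 g 0.21 0.713695976883173 j6 2.53 z 0.158 tz [-0.08  0.53  0.03]
```

>>> jog_arm(plan=[0.02,-0.4,0,0,0,6,1.8,0.02,-0.4,0,0,0,6,1.8,0.02,-0.4,0,0,0,6,1.8,0.02,-0.4,0,0,0,6,1.8,0.02,-0.4,0,0,0,6,1.8,0.02,-0.4,0,0,0,6,1.8,0.02,-0.4,0,0,0,6,1.8,0.02,-0.4,0,0,0,6,1.8])

```text
time: 23.85
position: [0.5058, 0.0795, 0.1583]
ee_rot: [[0.864, 0.503, 0.002], [0.503, -0.864, -0.001], [0.001, 0.002, -1.0]]
force: [-0.2, -2.7, 0.1]
grip_width: 0.211
grasp_force: 1.1
```

```bash
python3 -c "
from h import *
wh()"
```

```text
t 23.85 r 38.6 ang 126.8 toolx ang -56.3 Ftan(cw) -2.16 Frad 1.62 g 0.211 1.1350608989596367 j6 1.63 z 0.158 tz [-0.78 -0.15  0.03]
```

>>> jog_arm(plan=[0.02,-0.4,0,0,0,6,1.8,0.02,-0.4,0,0,0,6,1.8,0.02,-0.4,0,0,0,6,1.8,0.02,-0.4,0,0,0,6,1.8,0.02,-0.4,0,0,0,6,1.8,0.02,-0.4,0,0,0,6,1.8,0.02,-0.4,0,0,0,6,1.8,0.02,-0.4,0,0,0,6,1.8])

```text
time: 24.52
position: [0.5016, 0.1105, 0.1582]
ee_rot: [[0.952, -0.306, 0.001], [-0.306, -0.952, -0.001], [0.001, 0.0, -1.0]]
force: [-1.3, -1.9, 1.0]
grip_width: 0.207
grasp_force: 1.2
```

```bash
python3 -c "
from h import *
wh()"
```

```text
t 24.52 r 37.7 ang 78.4 toolx ang -104.3 Ftan(cw) -2.14 Frad 0.75 g 0.207 1.1854955926537514 j6 0.74 z 0.158 tz [-0.68  0.71  0.01]
```

>>> jog_arm(plan=[0.02,-0.4,0,0,0,6,1.8,0.02,-0.4,0,0,0,6,1.8,0.02,-0.4,0,0,0,6,1.8,0.02,-0.4,0,0,0,6,1.8,0.02,-0.4,0,0,0,6,1.8,0.02,-0.4,0,0,0,6,1.8])

```text
time: 25.02
position: [0.5154, 0.1302, 0.1582]
ee_rot: [[0.591, -0.807, 0.001], [-0.807, -0.591, 0.0], [0.0, -0.001, -1.0]]
force: [-1.6, -0.5, 0.0]
grip_width: 0.211
grasp_force: 1.1
```

```bash
python3 -c "
from h import *
wh()"
```

```text
t 25.02 r 37.2 ang 40.9 toolx ang -140.3 Ftan(cw) -1.6 Frad 0.62 g 0.211 1.075950711965561 j6 0.09 z 0.158 tz [-0.35  0.67  0.03]
```

>>> jog_arm(plan=[0.02,-0.4,0,0,0,6,1.8,0.02,-0.4,0,0,0,6,1.8,0.02,-0.4,0,0,0,6,1.8,0.02,-0.4,0,0,0,6,1.8])

```text
time: 25.35
position: [0.53, 0.1368, 0.1582]
ee_rot: [[0.211, -0.977, 0.001], [-0.977, -0.211, 0.0], [-0.0, -0.001, -1.0]]
force: [-1.4, -0.8, 0.1]
grip_width: 0.212
grasp_force: 0.9
```

```bash
python3 -c "
from h import *
wh()"
```

```text
t 25.35 r 37.0 ang 15.9 toolx ang -164.3 Ftan(cw) -1.51 Frad -0.5 g 0.212 0.949370451271534 j6 -0.33 z 0.158 tz [-0.36  0.62  0.08]
```

>>> jog_arm(plan=[0.02,-0.4,0,0,0,6,1.8,0.02,-0.4,0,0,0,6,1.8,0.02,-0.4,0,0,0,6,1.8])

```text
time: 25.6
position: [0.542, 0.1375, 0.1582]
ee_rot: [[-0.101, -0.995, 0.001], [-0.995, 0.101, 0.0], [-0.0, -0.001, -1.0]]
force: [-2.1, -1.2, 1.0]
grip_width: 0.208
grasp_force: 0.9
```

```bash
python3 -c "
from h import *
wh()"
```

```text
t 25.6 r 37.0 ang -2.7 toolx ang 177.7 Ftan(cw) -1.99 Frad -1.46 g 0.208 0.868390928953886 j6 -0.63 z 0.158 tz [-0.44  0.62  0.03]
```

>>> jog_arm(plan=[0.02,-0.4,0,0,0,6,1.8,0.02,-0.4,0,0,0,6,1.8,0.02,-0.4,0,0,0,6,1.8])

```text
time: 25.85
position: [0.5536, 0.1346, 0.1581]
ee_rot: [[-0.403, -0.915, 0.001], [-0.915, 0.403, 0.0], [-0.001, -0.001, -1.0]]
force: [-2.8, 0.1, 0.2]
grip_width: 0.214
grasp_force: 0.9
```

```bash
python3 -c "
from h import *
wh()"
```

```text
t 25.85 r 37.3 ang -21.2 toolx ang 159.7 Ftan(cw) -2.55 Frad -1.03 g 0.214 0.8663587085902691 j6 -0.93 z 0.158 tz [-0.14  0.73  0.02]
```

>>> jog_arm(plan=[0.02,-0.4,0,0,0,6,1.8,0.02,-0.4,0,0,0,6,1.8])

```text
time: 26.02
position: [0.5601, 0.1308, 0.1581]
ee_rot: [[-0.585, -0.811, 0.0], [-0.811, 0.585, 0.001], [-0.001, 0.0, -1.0]]
force: [-4.6, -0.4, 1.2]
grip_width: 0.213
grasp_force: 1.7
```

>>> jog_arm(plan=[0.02,-0.4,0,0,0,6,1.8,0.02,-0.4,0,0,0,6,1.8])

```text
time: 26.18
position: [0.566, 0.1256, 0.1581]
ee_rot: [[-0.741, -0.672, -0.0], [-0.672, 0.741, 0.001], [-0.001, 0.001, -1.0]]
force: [-4.3, 0.6, 0.3]
grip_width: 0.21
grasp_force: 1.7
```

```bash
python3 -c "
from h import *
wh()"
```

```text
t 26.18 r 37.5 ang -44.9 toolx ang 135.7 Ftan(cw) -3.31 Frad -2.76 g 0.21 1.6960840299725533 j6 -1.32 z 0.158 tz [ 0.32  1.41 -0.01]
```

>>> jog_arm(plan=[0.02,-0.4,0,0,0,6,1.8,0.02,-0.4,0,0,0,6,1.8])

```text
time: 26.35
position: [0.5708, 0.1194, 0.158]
ee_rot: [[-0.864, -0.503, -0.0], [-0.503, 0.864, 0.001], [-0.001, 0.001, -1.0]]
force: [-3.9, 1.7, 0.6]
grip_width: 0.214
grasp_force: 1.7
```

```bash
python3 -c "
from h import *
wh()"
```

```text
t 26.35 r 37.8 ang -56.8 toolx ang 123.7 Ftan(cw) -3.46 Frad -2.54 g 0.214 1.6837885603308678 j6 -1.52 z 0.158 tz [ 0.59  1.32 -0.02]
```

>>> jog_arm(plan=[0.02,-0.4,0,0,0,6,1.8,0.02,-0.4,0,0,0,6,1.8,0.02,-0.4,0,0,0,6,1.8,0.02,-0.4,0,0,0,6,1.8,0.02,-0.4,0,0,0,6,1.8,0.02,-0.4,0,0,0,6,1.8,0.02,-0.4,0,0,0,6,1.8,0.02,-0.4,0,0,0,6,1.8])

```text
time: 27.02
position: [0.5751, 0.0893, 0.1581]
ee_rot: [[-0.952, 0.305, 0.002], [0.305, 0.952, 0.003], [-0.001, 0.003, -1.0]]
force: [-1.0, 3.3, 0.1]
grip_width: 0.214
grasp_force: 1.7
```

>>> jog_arm(plan=[0.02,-0.4,0,0,0,6,1.8,0.01,-0.2,0,0,0,3,1.8])

```text
time: 27.18
position: [0.573, 0.0836, 0.1581]
ee_rot: [[-0.893, 0.451, 0.002], [0.451, 0.893, 0.003], [-0.001, 0.004, -1.0]]
force: [-0.7, 4.8, -2.1]
grip_width: 0.211
grasp_force: 1.7
```

```bash
python3 -c "
from h import *
wh()"
```

```text
t 27.18 r 38.9 ang -112.5 toolx ang 66.7 Ftan(cw) -3.99 Frad -2.73 g 0.211 1.7453302815556526 j6 -2.45 z 0.158 tz [1.32 0.01 0.  ]
```

>>> jog_arm(plan=[0,0,0,0,0,0,5,0,0,0,0,0,0,5,0,0,0,0,0,0,5,0,0,-2,0,0,0,5,0,0,-3,0,0,0,5,0,0,-3,0,0,0,5,0,0,-3,0,0,0,5,0,0,0,0,0,0,5])

```text
time: 27.85
position: [0.5751, 0.0823, 0.2743]
ee_rot: [[-0.895, 0.445, 0.012], [0.445, 0.895, 0.001], [-0.01, 0.007, -1.0]]
force: [-0.0, -0.7, 1.1]
grip_width: 0.584
grasp_force: 0.0
```

```bash
python3 -c "
from h import *
wh();p,W=blk();save(p,'s8')
q=W[...,:2]-O;z=W[...,2];m=(z>.18)&(z<.215)&(abs(q@GX-.165)<.055)&(abs(q@GY)<.055);a=(q@GX)[m].mean()-.165;b=(q@GY)[m].mean();print(m.sum(),a,b,np.degrees(np.arctan2(b,a)))
I=cv2.imread('pics/s8.png')[200:310,350:500];cv2.imwrite('pics/c8.png',cv2.resize(I,None,fx=5,fy=5,interpolation=2))"
```

```text
t 27.85 r 41.4 ang -112.9 toolx ang 67.0 Ftan(cw) 0.65 Frad 0.3 g 0.584 0.0 j6 -2.45 z 0.274 tz [-0.07 -0.03  0.02]
scene 1715 0.04670772173801485 ((125.19113159179688, 2.95037841796875), (148.5458526611328, 94.0852279663086), 0.47233572602272034) [0.05240808 0.19105439]
109 -0.011787751077732361 -0.04128534599846564 -105.93505125594584
```

View pics/c8.png

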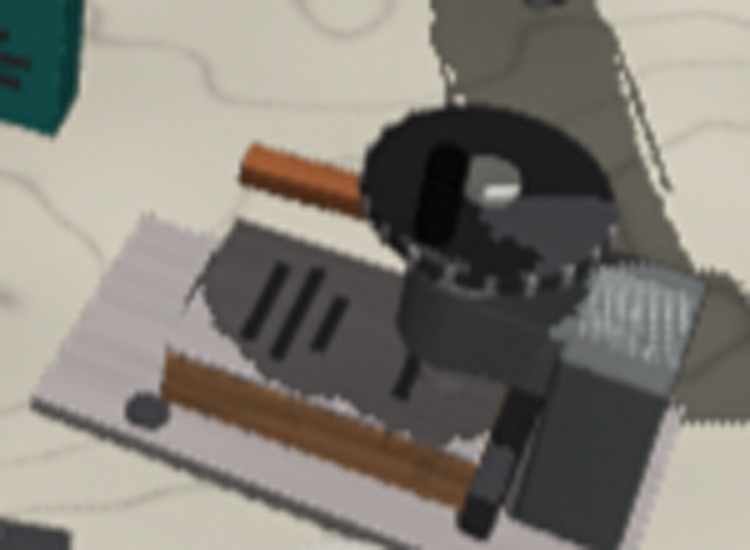

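The picture shows the block flush at the stop (crop 480,490), the foot down on its plate (440,380), the peg released and the arm clear.

```bash
python3 -c "
from rig import bot
print(bot.hand_in())"
```

```text
the job is handed in; nothing more can be done
None
```

I tipped the block onto the bed plate up and pushed it home against the end stop. I then turned the wheel until the spindle was down on the block and the clutch had slipped about 86°, let go, and handed in at about 28 s; no verdict came back.

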